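# Sort the packed jars and tins into their trays

## Task

Two tall jars, one squat jar and one flat tin stand mixed on the packing table, and each of the three white trays already holds one piece of a kind. Put every loose jar and tin into the tray that holds its like, standing upright (the tin lying flat, right way up) on the tray's floor, set down gently and not dropped. Do not tip or shove the pieces already in the trays.

Things in the scene. Friction and masses are not known exactly. Their poses are not given: they have to be found in the camera images.
- tall_a_center (a point): closed tall glass jar with brown contents and a golden screw lid, 46 mm across, 86 mm high, 0.16 kg, standing upright loose on the table; the point is at its centre, half-way up, z up
- tall_b_center (a point): closed tall glass jar with brown contents and a golden screw lid, 46 mm across, 86 mm high, 0.16 kg, standing upright loose on the table (the same as tall_a); the point is at its centre, half-way up, z up
- squat_center (a point): closed squat glass jar with brown contents and a golden screw lid, 60 mm across, 50 mm high, 0.15 kg, standing upright loose on the table; the point is at its centre, half-way up, z up
- tin_center (a point): flat oblong golden fish tin with rounded corners and a ring pull, 96 mm long (its x), 58 mm wide (its y), 30 mm high, 0.13 kg, lying flat loose on the table; the point is at its centre, half-way up, z up
- tall_tray: white perforated tray, fixed to the table, the one that already holds one tall jar. The three trays are alike, 150 mm (x) by 212 mm (y) outside and 30 mm high, walls and floor 5 mm thick, so 140 by 202 mm inside. Origin: centre of its underside; z up. The piece already in it stands near the +y end, 55 to 62 mm from the middle along y and within 8 mm of the middle along x; the rest of the tray is free
- tall_sample_center (a point): closed tall glass jar with brown contents and a golden screw lid, 46 mm across, 86 mm high, 0.16 kg, standing upright, already in the tall tray, on its floor, loose; the point is at its centre, half-way up, z up
- squat_tray: white perforated tray, fixed to the table, the one that already holds one squat jar. The three trays are alike, 150 mm (x) by 212 mm (y) outside and 30 mm high, walls and floor 5 mm thick, so 140 by 202 mm inside. Origin: centre of its underside; z up. The piece already in it stands near the +y end, 55 to 62 mm from the middle along y and within 8 mm of the middle along x; the rest of the tray is free
- squat_sample_center (a point): closed squat glass jar with brown contents and a golden screw lid, 60 mm across, 50 mm high, 0.15 kg, standing upright, already in the squat tray, on its floor, loose; the point is at its centre, half-way up, z up
- tin_tray: white perforated tray, fixed to the table, the one that already holds one flat tin. The three trays are alike, 150 mm (x) by 212 mm (y) outside and 30 mm high, walls and floor 5 mm thick, so 140 by 202 mm inside. Origin: centre of its underside; z up. The piece already in it stands near the +y end, 55 to 62 mm from the middle along y and within 8 mm of the middle along x; the rest of the tray is free
- tin_sample_center (a point): flat oblong golden fish tin with rounded corners and a ring pull, 96 mm long (its x), 58 mm wide (its y), 30 mm high, 0.13 kg, lying flat, its length within 0.06 rad of the tray's x, already in the tin tray, on its floor, loose; the point is at its centre, half-way up, z up
Not all that is in view belongs to the job. Leave any pink, purple or turquoise look-alike of the part that bears squat_center alone.

How it is judged:
By the outcome, as a careful person would: the job done as asked, in the order asked, and still so for the second after the job is handed in, with the robot touching nothing.
It also fails if it takes over 112 s, if anything falls off the work surface, if the arm or the gripper's body presses on something with over 40 N, if the wrist force passes 120 N, or if a joint passes its speed limit or range.

## Robot

A 7-joint arm with a two-finger parallel gripper is mounted at the origin on the work surface. World frame = base frame: x ahead of the robot, y to its left, z up, the work surface at z = 0. Lengths are in m, angles in rad, forces in N, time in s.
With the tool pointing down it reaches from about 0.4 to 0.85 m from the base axis. Payload 4.5 kg.
Tool frame: the origin (TCP) lies midway between the tips of the shut fingers; the grasp point (between the pads) lies 19 mm behind it (env.tcp_to_grasp is the distance from the TCP to the grasp point, in m); z points along the fingers, y is the line along which they close (so a half turn about z gives the same grasp; the last joint's range is limited). The gripper opens to 85 mm and grips with 20 to 120 N. Pads are 22 mm wide; open, the fingers measure 114 mm over their backs; the gripper's body (76 mm by 85 mm) begins 54 mm behind the grasp point. The pads swing forward as they close: fully open they stand 13 mm farther back than shut.
Start: joints at [-1.221, 0.689, -0.195, 1.565, 0.157, 0.902, -0.215], TCP at [0.194, 0.594, 0.231] pointing down, gripper open.
Joint ranges: [-3.01, 3.01], [-0.46, 2.08], [-1.47, 1.51], [0.13, 2.56], [-1, 4.14], [0.04, 2.09], [-2.66, 2.66]. Speed limits (rad/s): [2.57, 2.57, 3.14, 3.14, 3.14, 3.14, 3.14].

## Interface

Orientations are given as [roll, pitch, yaw] about the fixed x, y, z axes, in that order (R = Rz(yaw) Ry(pitch) Rx(roll)).
In Python, from cell import env, vision gives the robot as it stands. The module is installed in compiled form; this text tells all that it offers.
- The arm moves only by the tool send_rows, never from a script. Its argument "moves" is a list of rows, each a list of 3 entries, a list of its own where there are three numbers: the turn, a rotation vector about the tool's x, y, z in degrees, then the shift along the tool's x, y, z in cm, then the opening, from -1 (shut) to 1 (fully open), so that 0 is half open. A call has 1 to 12 rows; each row is the pose to reach, as a shift and turn from the pose commanded when the call began, along the tool's axes at that moment; what a row does not reach only later rows make up. A row lasts 1/12 s, in which the tool goes at most 41.7 mm and 7.16 degrees, less where a joint would pass 70% of its speed; a pose out of reach is approached as far as the arm can. A call with a gripper value outside its range is refused whole. The fingers move at their own pace and stop on an object; "force" is the grip in N (left out, the last holds). Time passes only in rows, so rows that repeat a pose let the fingers close. It gives the time, the measured TCP pose, the force, the opening and the grip force at its end, in the units of the state.
- env.sense(): the state, without advancing time (a new reading comes with each control period).
- vision.get_image(name): name is "side" or "top" or "wrist"; returns a dict with "frame" (480x640x3 uint8, red, green, blue), "mtx" (3x3 intrinsics, pixels), "view" (4x4, takes a point from world to camera coordinates). Camera axes: x right, y down, z forward; pixel columns grow to the right and rows downward; lengths in m; the calibration is good to about 2 mm. A picture is of the moment at which its call begins. There is no depth.
- env.close_job(): hands the job in; it is judged then, once.
The state is a dict: "time": time; "joints": joint angles; "dq": joint speeds; "tau": joint torques, N m; "tcp_pos": TCP position; "orientation": TCP orientation; "force": force on the tool from outside, world axes, zero at the start; "torque": the same for the moment, N m; "width": opening from 0.0 (shut) to 1.0 (fully open); "finger_force": force on a finger pad.
Only numpy, scipy, OpenCV 4.12 (cv2) and the standard library are available. Lean on these libraries where they do the work, as an engineer would, in place of code of your own. Each camera call takes 0.05 s, during which the arm holds its last target. There are 200 camera calls.

## Working session

There is one attempt and no reset: what is moved stays moved. The work goes in short steps, Python scripts to look and compute and a tool call to move; the robot and the scene stay as the last step left them, time stands still between calls to the robot, and variables do not carry over. Pictures are saved under pics/ and viewed, at most 14 in all, crops included, and the job is handed in when it is done.

Besides the shell and the picture viewer there is one more tool, called after ">>>" as a command line: name --argument value ..., lists and objects as JSON in quotes. send_rows: Moves the arm, as the interface text tells. Its arguments: {"type":"object","properties":{"moves":{"type":"array"},"force":{"type":"number"}},"required":["moves"]}

```bash
mkdir -p pics; python3 - <<'E'
from cell import env, vision
import cv2, numpy as np, pickle
d={}
for n in("top","side"):
    g=vision.get_image(n); d[n]=g
    cv2.imwrite(f"pics/{n}0.png",g["frame"][:,:,::-1]); print(n,np.round(g["mtx"],1).tolist(),np.round(g["view"],3).tolist())
pickle.dump(d,open("d0.pkl","wb"))
s=env.sense(); print({k:np.round(v,3) for k,v in s.items()}, env.tcp_to_grasp)
E
```

```text
top [[499.6, 0.0, 319.9], [0.0, 499.6, 240.7], [0.0, 0.0, 1.0]] [[-0.017, -1.0, 0.018, 0.035], [-0.991, 0.014, -0.132, 0.604], [0.132, -0.02, -0.991, 1.198], [0.0, 0.0, 0.0, 1.0]]
side [[514.6, 0.0, 320.0], [0.0, 514.6, 238.8], [0.0, 0.0, 1.0]] [[0.999, -0.035, 0.001, -0.616], [-0.025, -0.746, -0.666, 0.087], [0.024, 0.666, -0.746, 1.281], [0.0, 0.0, 0.0, 1.0]]
{'time': np.float64(0.1), 'joints': array([-1.221,  0.69 , -0.195,  1.566,  0.157,  0.902, -0.215]), 'dq': array([-0.001,  0.001,  0.   , -0.   ,  0.001, -0.001, -0.001]), 'tau': array([-4.0000e-03, -5.4060e+01, -1.2720e+00, -1.5899e+01,  9.0000e-03,
        4.0000e-03, -0.0000e+00]), 'tcp_pos': array([0.194, 0.594, 0.231]), 'orientation': array([-3.14 ,  0.   ,  2.826]), 'force': array([-0.144,  0.089,  0.531]), 'torque': array([ 0.013, -0.005, -0.03 ]), 'finger_force': np.float64(0.0), 'width': np.float64(1.001)} 0.0187
```

View pics/top0.png

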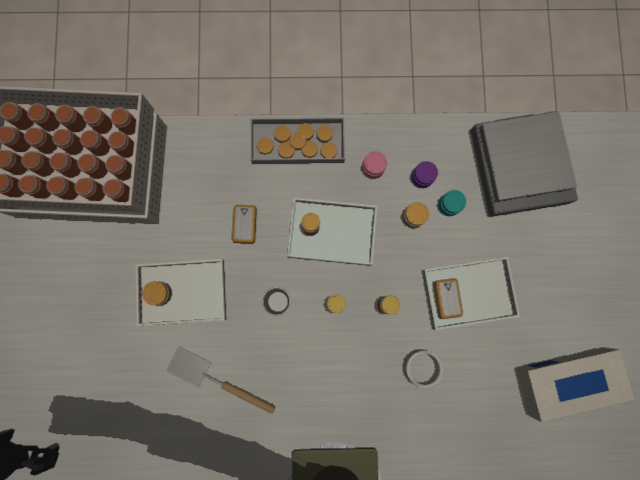

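View pics/side0.png

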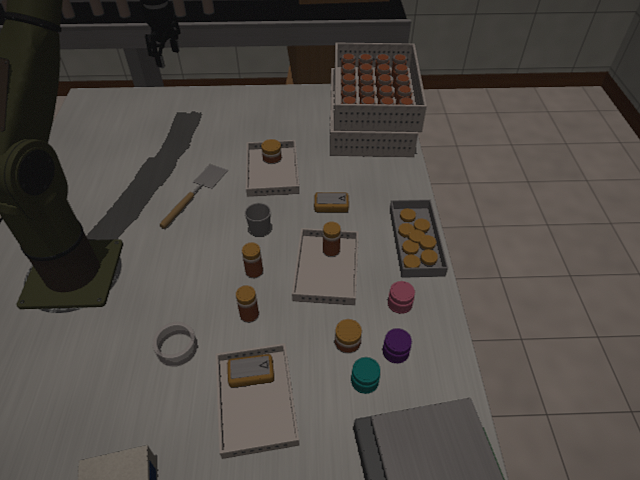

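Top view: tall jar lids are at (336,303) and (389,304), and the loose tin is at (244,224). The trays are tall (332,232), squat (181,293) and tin (471,293).

Candidates for squat_center are golden (416,214), pink (375,165), purple (425,174) and turquoise (453,203). The golden one fits because it has a golden lid and brown contents. Next: measure it and confirm in a crop.

```bash
cat > h.py <<'E'
import numpy as np, cv2
def ray(g,uv,z):
    R=g["view"][:3,:3];t=g["view"][:3,3];c=-R.T@t
    d=R.T@np.linalg.inv(g["mtx"])@np.array([uv[0],uv[1],1.]);return c+d*(z-c[2])/d[2]
def tri(ga,ua,gb,ub):
    P=[g["mtx"]@g["view"][:3] for g in(ga,gb)]
    X=cv2.triangulatePoints(P[0],P[1],np.array(ua,float),np.array(ub,float));return (X[:3]/X[3]).ravel()
def blobs(g,lo,hi,amin=60):
    m=cv2.inRange(cv2.cvtColor(g["frame"],cv2.COLOR_RGB2HSV),lo,hi)
    return [c for c in cv2.findContours(m,cv2.RETR_EXTERNAL,cv2.CHAIN_APPROX_NONE)[0] if cv2.contourArea(c)>amin]
E
python3 - <<'E'
import pickle,cv2,numpy as np
from h import *
d=pickle.load(open("d0.pkl","rb"))
for n in d:
    g=d[n]; im=g["frame"][:,:,::-1].copy()
    hsv=cv2.cvtColor(g["frame"],cv2.COLOR_RGB2HSV)
    bl=blobs(g,(12,110,120),(30,255,255))
    for c in bl:
        (x,y),(w,h),a=cv2.minAreaRect(c); print(n,"gold",round(x,1),round(y,1),round(w,1),round(h,1),round(a),cv2.contourArea(c))
    for c in blobs(g,(0,0,185),(179,45,255),1500):
        (x,y),(w,h),a=cv2.minAreaRect(c); print(n,"white",round(x,1),round(y,1),round(w,1),round(h,1),round(a))
    cv2.drawContours(im,bl,-1,(0,255,0),1) if 0 else None
    d[n]["im"]=im
t=d["top"]["im"]
a=cv2.resize(t[145:245,340:480],None,fx=4,fy=4); b=cv2.resize(t[270:330,310:450],None,fx=4,fy=4)
cv2.imwrite("pics/crop1.png",a); 
E
```

```text
top gold 390.5 304.5 17.0 17.0 90 229.5
top gold 335.5 303.5 17.0 17.0 90 227.5
top gold 153.8 292.8 21.9 22.6 45 392.5
top gold 449.2 297.9 36.6 20.6 81 694.0
top gold 310.0 221.0 16.0 16.0 90 210.5
top gold 417.0 212.5 21.0 22.0 90 358.0
top gold 328.5 150.0 14.8 14.8 45 172.0
top gold 264.5 145.0 14.0 15.0 90 168.0
top gold 324.5 132.0 14.0 15.0 90 169.0
top gold 281.8 132.8 14.8 14.1 45 166.5
top gold 295.8 142.0 32.8 38.4 77 656.5
```

View pics/crop1.png

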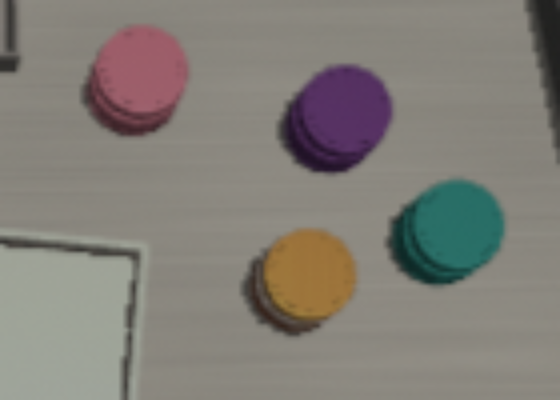

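The crop confirms the target: the golden lid with brown glass at top-image (417,213). Pink, purple and turquoise are the look-alikes, which I'll leave alone. Next: trays and tins.

```bash
python3 - <<'E'
import pickle,cv2,numpy as np
from h import *
d=pickle.load(open("d0.pkl","rb")); g=d["top"]; f=g["frame"]
hsv=cv2.cvtColor(f,cv2.COLOR_RGB2HSV)
for n,p in dict(floor=(350,235),table=(270,260),wall=(345,204),tinbody=(244,207),tintop=(244,230),tin2=(455,310),floor2=(490,290),floor3=(200,290)).items(): print(n,hsv[p[1],p[0]])
m=((f.min(2)>=150)&(f[:,:,1]>=f[:,:,0])).astype(np.uint8)*255
m=cv2.morphologyEx(m,cv2.MORPH_CLOSE,np.ones((5,5)))
vis=f[:,:,::-1].copy()
for c in cv2.findContours(m,cv2.RETR_EXTERNAL,cv2.CHAIN_APPROX_NONE)[0]:
    if cv2.contourArea(c)<1500: continue
    print("tray",np.round(cv2.minAreaRect(c),1) if 0 else cv2.minAreaRect(c)); cv2.drawContours(vis,[c],-1,(0,0,255),1)
cv2.imwrite("pics/crop2.png",cv2.resize(vis[190:340,130:330],None,fx=4,fy=4))
for n,uv,z in [("tallA",(335.5,303.5),.086),("tallB",(390.,304.5),.086),("squat",(417,213),.05),("tallS",(310,221.5),.091),("squatS",(153.8,292.8),.055)]:
    print(n,np.round(ray(g,uv,z),4))
E
```

```text
floor [ 46  17 164]
table [ 25  21 135]
wall [ 30  17 121]
tinbody [ 16  75 132]
tintop [ 18  19 135]
tin2 [ 16  20 140]
floor2 [ 30  18 157]
floor3 [ 30  18 157]
tray ((332.3927917480469, 230.9412384033203), (83.48097229003906, 57.53764724731445), 5.5275397300720215)
tallA [ 0.4494 -0.0076  0.086 ]
tallB [ 0.4449 -0.1357  0.086 ]
squat [ 0.6692 -0.2166  0.05  ]
tallS [0.6444 0.0494 0.091 ]
squatS [0.4824 0.4265 0.055 ]
```

View pics/crop2.png

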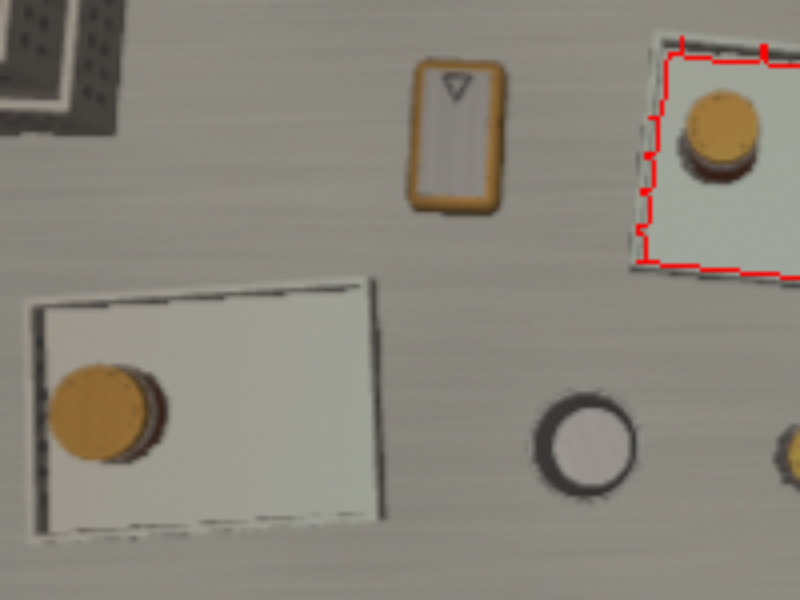

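The squat tray's rim corners are near (137,265), (223,260), (225,320) and (137,325). The loose tin spans about (232–256, 205–243). I need the other two trays enlarged.

```bash
python3 - <<'E'
import pickle,cv2
f=pickle.load(open("d0.pkl","rb"))["top"]["frame"][:,:,::-1]
cv2.imwrite("pics/crop3.png",cv2.resize(f[190:335,280:528],None,fx=3.2,fy=3.2,interpolation=cv2.INTER_CUBIC))
E
```

```text
(no output)
```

View pics/crop3.png

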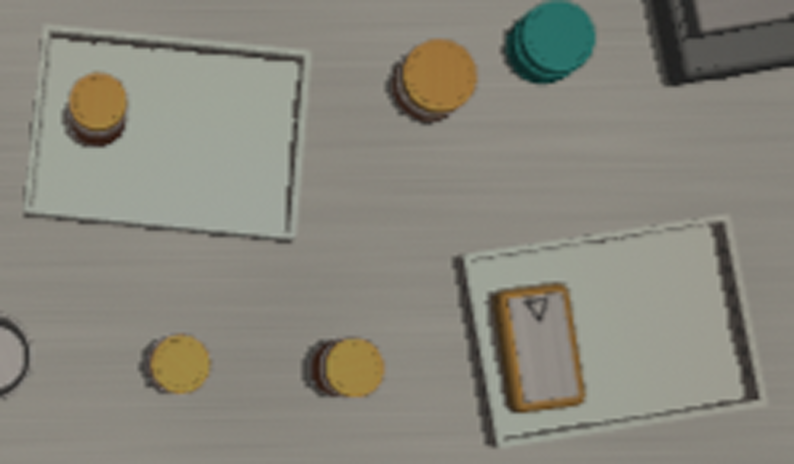

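In this crop (3.2×, offset 280,190) the tall tray's rim corners are (44,27), (310,52), (293,240), (25,214). The tin tray's are (463,255), (728,215), (764,403), (494,443). The lid tops are A (180,364), B (355,367) and squat (439,76).

```bash
python3 - <<'E'
import pickle,cv2,numpy as np
from h import *
g=pickle.load(open("d0.pkl","rb"))["top"]
c3=lambda L:np.array(L)/3.2+[280,190]; c2=lambda L:np.array(L)/4+[130,190]
Q=dict(tall=c3([(44,27),(310,52),(293,240),(25,214)]),tintray=c3([(463,255),(728,215),(764,403),(494,443)]),
 squat=c2([(27,302),(374,280),(382,519),(30,541)]),tin=c2([(416,60),(505,62),(498,213),(408,209)]))
for n,q in Q.items():
    P=np.array([ray(g,p,.03 if n!="tin" else .025) for p in q])[:,:2]; c=P.mean(0)
    e=P[[0,3]].mean(0)-P[[1,2]].mean(0); x=P[[0,1]].mean(0)-P[[2,3]].mean(0)
    y=e/np.linalg.norm(e); a=np.degrees(np.arctan2(-y[0],y[1])); b=np.degrees(np.arctan2(x[1],x[0]))
    print(n,"c",np.round(c,4),"len y",round(np.linalg.norm(e),3),"x",round(np.linalg.norm(x),3),"yaw",round(a,1),round(b,1))
    if n!="tin":
        r=np.radians((a+b)/2); R=np.array([[np.cos(r),-np.sin(r)],[np.sin(r),np.cos(r)]])
        for t in[(0,0),(0,-10),(0,-65),(0,-40)]: print("  ",t,np.round(c+R@(np.array(t)/1000),4))
for n,p,z in[("A",(180,364),.086),("B",(355,367),.086),("sq",(439,76),.05),("tallS",(98,101),.091)]: print(n,np.round(ray(g,c3([p])[0],z),4))
E
```

```text
tall c [ 0.629  -0.0067] len y 0.21 x 0.149 yaw -6.3 -6.6
   (0, 0) [ 0.629  -0.0067]
   (0, -10) [ 0.6278 -0.0166]
   (0, -65) [ 0.6217 -0.0713]
   (0, -40) [ 0.6245 -0.0464]
tintray c [ 0.471  -0.3476] len y 0.212 x 0.146 yaw 7.4 7.0
   (0, 0) [ 0.471  -0.3476]
   (0, -10) [ 0.4722 -0.3575]
   (0, -65) [ 0.4791 -0.4121]
   (0, -40) [ 0.476  -0.3873]
squat c [0.4831 0.3682] len y 0.213 x 0.146 yaw 2.7 2.4
   (0, 0) [0.4831 0.3682]
   (0, -10) [0.4836 0.3582]
   (0, -65) [0.486  0.3033]
   (0, -40) [0.4849 0.3283]
tin c [0.6519 0.2147] len y 0.056 x 0.095 yaw -2.7 -2.6
A [ 0.4488 -0.0094  0.086 ]
B [ 0.4444 -0.1379  0.086 ]
sq [ 0.6673 -0.2169  0.05  ]
tallS [0.6442 0.0479 0.091 ]
```

```bash
cat > rel.py <<'E'
import sys,numpy as np
from scipy.spatial.transform import Rotation as Ro
from cell import env
# args: x,y,z,yawdeg targets -> shift cm / turn deg about tool axes from now
s=env.sense(); R=Ro.from_euler("xyz",s["orientation"]); p=s["tcp_pos"]
print("t",round(float(s["time"]),2),"p",np.round(p,4),"rpy",np.round(np.degrees(s["orientation"]),1),"w",round(float(s["width"]),2),"j",np.round(s["joints"],2))
for a in sys.argv[1:]:
    x,y,z,w=map(float,a.split(","))
    print(a,"turn",np.round((R.inv()*Ro.from_euler("xyz",[180,0,w],degrees=True)).as_rotvec(degrees=True),1),"shift",np.round(R.inv().apply(np.array([x,y,z])-p)*100,2))
E
python3 rel.py 0.45,0.35,0.231,126 0.449,-0.0085,0.2,90
```

```text
t 0.1 p [0.1939 0.5935 0.2305] rpy [-179.9    0.   161.9] w 1.0 j [-1.22  0.69 -0.19  1.57  0.16  0.9  -0.22]
0.45,0.35,0.231,126 turn [-0.1  0.  35.9] shift [-3.19e+01 -1.52e+01 -2.00e-02]
0.449,-0.0085,0.2,90 turn [-0.1  0.1 71.9] shift [-42.93 -49.3    3.14]
```

>>> send_rows --moves '[[[0, 0, 36], [-31.9, -15.2, 0], 1], [[0, 0, 36], [-31.9, -15.2, 0], 1], [[0, 0, 36], [-31.9, -15.2, 0], 1], [[0, 0, 36], [-31.9, -15.2, 0], 1], [[0, 0, 36], [-31.9, -15.2, 0], 1], [[0, 0, 36], [-31.9, -15.2, 0], 1], [[0, 0, 36], [-31.9, -15.2, 0], 1], [[0, 0, 72], [-42.9, -49.3, 3.1], 1], [[0, 0, 72], [-42.9, -49.3, 3.1], 1], [[0, 0, 72], [-42.9, -49.3, 3.1], 1], [[0, 0, 72], [-42.9, -49.3, 3.1], 1], [[0, 0, 72], [-42.9, -49.3, 3.1], 1]]'

```text
time: 1.1
tcp_pos: [0.4274, 0.1846, 0.2151]
orientation: [-3.141, 0.0, 1.567]
force: [0.9, -0.0, -0.2]
width: 0.998
finger_force: 0.0
```

```bash
python3 rel.py 0.449,-0.0085,0.12,90
```

```text
t 1.1 p [0.4274 0.1846 0.2151] rpy [-180.     0.    89.8] w 1.0 j [-0.57  0.52  0.1   2.06 -0.09  0.57 -0.41]
0.449,-0.0085,0.12,90 turn [-0.   0.  -0.2] shift [-19.3    2.24   9.51]
```

>>> send_rows --moves '[[[0, 0, 0], [-19.3, 2.2, 6], 1], [[0, 0, 0], [-19.3, 2.2, 6], 1], [[0, 0, 0], [-19.3, 2.2, 6], 1], [[0, 0, 0], [-19.3, 2.2, 6], 1], [[0, 0, 0], [-19.3, 2.2, 6], 1], [[0, 0, 0], [-19.3, 2.2, 6], 1], [[0, 0, 0], [-19.3, 2.2, 6], 1], [[0, 0, 0], [-19.3, 2.2, 6], 1]]'

```text
time: 1.77
tcp_pos: [0.45, -0.0058, 0.1552]
orientation: [-3.141, -0.001, 1.573]
force: [-0.8, -0.2, 0.0]
width: 1.001
finger_force: 0.0
```

```bash
python3 rel.py 0.449,-0.0085,0.035,90; python3 - <<'E'
from cell import vision; import cv2
g=vision.get_image("wrist"); cv2.imwrite("pics/w1.png",g["frame"][:,:,::-1])
E
```

```text
t 1.77 p [ 0.45   -0.0058  0.1552] rpy [-180.    -0.    90.1] w 1.0 j [-0.1   0.61  0.02  2.16 -0.04  0.37 -0.05]
0.449,-0.0085,0.035,90 turn [-0.  -0.   0.1] shift [-0.28 -0.1  12.02]
```

View pics/w1.png

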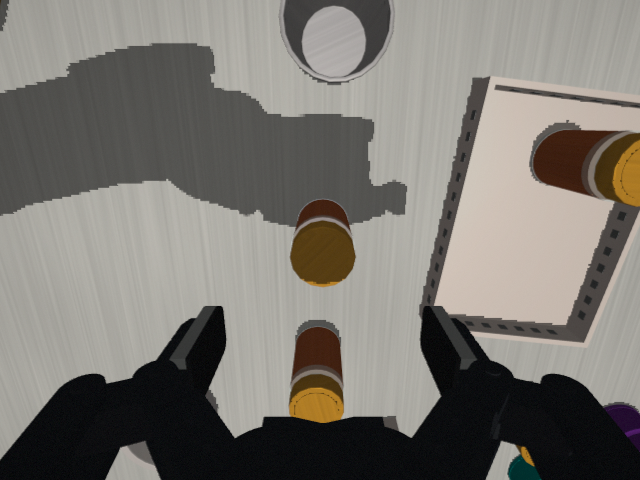

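The wrist view has jar A's lid at (323,250), midway between the fingers (inner edges about 223 and 421). Descend and grip.

>>> send_rows --moves '[[[0, 0, 0], [-0.2, -0.1, 4], 1], [[0, 0, 0], [-0.2, -0.1, 7], 1], [[0, 0, 0], [-0.2, -0.1, 10], 1], [[0, 0, 0], [-0.2, -0.1, 12], 1], [[0, 0, 0], [-0.2, -0.1, 12], 1], [[0, 0, 0], [-0.2, -0.1, 12], 0], [[0, 0, 0], [-0.2, -0.1, 12], -0.3], [[0, 0, 0], [-0.2, -0.1, 12], -0.3], [[0, 0, 0], [-0.2, -0.1, 12], -0.3], [[0, 0, 0], [-0.2, -0.1, 12], -0.3], [[0, 0, 0], [-0.2, -0.1, 12], -0.3], [[0, 0, 0], [-0.2, -0.1, 12], -0.3]]' --force 30

```text
time: 2.82
tcp_pos: [0.45, -0.0079, 0.0369]
orientation: [3.139, -0.001, 1.573]
force: [-0.4, 1.1, 5.2]
width: 0.528
finger_force: 30.1
```

```bash
python3 rel.py 0.449,-0.0085,0.17,90 0.628,-0.0166,0.17,83.5
```

```text
t 2.82 p [ 0.45   -0.0079  0.0369] rpy [179.8  -0.   90.1] w 0.53 j [-0.09  0.86  0.    2.22 -0.04  0.05 -0.04]
0.449,-0.0085,0.17,90 turn [ 0.2 -0.   0.1] shift [ -0.05  -0.06 -13.31]
0.628,-0.0166,0.17,83.5 turn [ 0.2 -0.   6.6] shift [ -0.9   17.83 -13.26]
```

Gripped at 30 N with width 0.53 (about 45 mm). Lift and carry to the tall tray.

>>> send_rows --moves '[[[0, 0, 0], [0, 0, -3], -0.3], [[0, 0, 0], [0, 0, -6], -0.3], [[0, 0, 0], [0, 0, -9.5], -0.3], [[0, 0, 0], [0, 0, -13.3], -0.3], [[0, 0, 2], [-0.2, 3, -13.3], -0.3], [[0, 0, 4], [-0.4, 7, -13.3], -0.3], [[0, 0, 6], [-0.6, 11, -13.3], -0.3], [[0, 0, 6.6], [-0.8, 14.5, -13.3], -0.3], [[0, 0, 6.6], [-0.9, 17, -13.3], -0.3], [[0, 0, 6.6], [-0.9, 17.8, -13.3], -0.3], [[0, 0, 6.6], [-0.9, 17.8, -13.3], -0.3], [[0, 0, 6.6], [-0.9, 17.8, -13.3], -0.3]]'

```text
time: 3.82
tcp_pos: [0.6262, -0.017, 0.1687]
orientation: [-3.141, -0.0, 1.457]
force: [-1.4, 0.6, -1.2]
width: 0.527
finger_force: 31.9
```

```bash
python3 rel.py 0.628,-0.0166,0.043,83.5
```

```text
t 3.82 p [ 0.6262 -0.017   0.1687] rpy [-179.9   -0.    83.5] w 0.53 j [-0.09  0.77  0.07  1.63 -0.07  0.75 -0.09]
0.628,-0.0166,0.043,83.5 turn [-0.1 -0.  -0. ] shift [ 0.06  0.19 12.57]
```

>>> send_rows --moves '[[[0, 0, 0], [0.1, 0.2, 3], -0.3], [[0, 0, 0], [0.1, 0.2, 6], -0.3], [[0, 0, 0], [0.1, 0.2, 9], -0.3], [[0, 0, 0], [0.1, 0.2, 11], -0.3], [[0, 0, 0], [0.1, 0.2, 11.8], -0.3], [[0, 0, 0], [0.1, 0.2, 12], -0.3], [[0, 0, 0], [0.1, 0.2, 12.2], -0.3], [[0, 0, 0], [0.1, 0.2, 12.3], -0.3], [[0, 0, 0], [0.1, 0.2, 12.4], -0.3], [[0, 0, 0], [0.1, 0.2, 12.5], -0.3], [[0, 0, 0], [0.1, 0.2, 12.5], -0.3]]'

```text
time: 4.73
tcp_pos: [0.6296, -0.0163, 0.044]
orientation: [3.14, -0.0, 1.457]
force: [-0.3, 0.4, -2.5]
width: 0.528
finger_force: 32.0
```

>>> send_rows --moves '[[[0, 0, 0], [0, 0, 0.1], -0.3], [[0, 0, 0], [0, 0, 0.15], -0.3], [[0, 0, 0], [0, 0, 0.2], -0.3], [[0, 0, 0], [0, 0, 0.2], -0.3]]'

```text
time: 5.07
tcp_pos: [0.6294, -0.0163, 0.0421]
orientation: [3.141, -0.0, 1.457]
force: [-1.1, -0.7, 5.1]
width: 0.529
finger_force: 32.5
```

Contact shows as 5 N. Release and rise.

>>> send_rows --moves '[[[0, 0, 0], [0, 0, 0.2], 0.2], [[0, 0, 0], [0, 0, 0.2], 0.5], [[0, 0, 0], [0, 0, 0.2], 0.7], [[0, 0, 0], [0, 0, 0.2], 0.7], [[0, 0, 0], [0, 0, 0], 0.7], [[0, 0, 0], [0, 0, -2], 0.7], [[0, 0, 0], [0, 0, -5], 0.7], [[0, 0, 0], [0, 0, -8.5], 0.7], [[0, 0, 0], [0, 0, -12], 0.7], [[0, 0, 0], [0, 0, -12], 1], [[0, 0, 0], [0, 0, -12], 1]]'

```text
time: 5.98
tcp_pos: [0.6309, -0.0164, 0.1639]
orientation: [3.136, -0.001, 1.457]
force: [-1.1, -0.3, -0.9]
width: 0.998
finger_force: 0.0
```

```bash
python3 rel.py 0.445,-0.137,0.16,80; python3 - <<'E'
from cell import vision; import cv2
g=vision.get_image("wrist"); cv2.imwrite("pics/w2.png",g["frame"][:,:,::-1])
E
```

```text
t 5.98 p [ 0.6309 -0.0164  0.1639] rpy [179.7  -0.   83.5] w 1.0 j [-0.09  0.78  0.07  1.62 -0.07  0.74 -0.09]
0.445,-0.137,0.16,80 turn [ 0.3 -0.   3.5] shift [-14.09 -17.1    0.28]
```

View pics/w2.png

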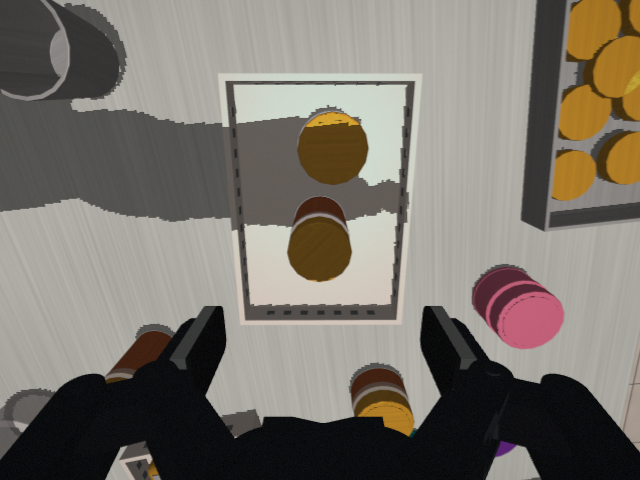

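The wrist view shows jar A upright at (320,240) and the tray's sample untouched at (333,148). Go to jar B.

>>> send_rows --moves '[[[0, 0, 1], [-3, -3, 0], 1], [[0, 0, 2], [-6, -6, 0], 1], [[0, 0, 3.5], [-9, -9, 0], 1], [[0, 0, 3.5], [-11, -12, 0.3], 1], [[0, 0, 3.5], [-13, -15, 0.3], 1], [[0, 0, 3.5], [-14.1, -17.1, 0.3], 1], [[0, 0, 3.5], [-14.1, -17.1, 0.3], 1], [[0, 0, 3.5], [-14.1, -17.1, 0.3], 1], [[0, 0, 3.5], [-14.1, -17.1, 0.3], 1]]'

```text
time: 6.78
tcp_pos: [0.4438, -0.1366, 0.1576]
orientation: [-3.141, -0.001, 1.397]
force: [-0.3, 1.2, -0.3]
width: 1.001
finger_force: 0.0
```

```bash
python3 rel.py 0.445,-0.137,0.035,80
```

```text
t 6.78 p [ 0.4438 -0.1366  0.1576] rpy [-180.   -0.   80.] w 1.0 j [ 0.18  0.62  0.04  2.12 -0.05  0.41  0.08]
0.445,-0.137,0.035,80 turn [-0. -0.  0.] shift [-0.03  0.13 12.26]
```

>>> send_rows --moves '[[[0, 0, 0], [0, 0.1, 4], 1], [[0, 0, 0], [0, 0.1, 7], 1], [[0, 0, 0], [0, 0.1, 10], 1], [[0, 0, 0], [0, 0.1, 12.2], 1], [[0, 0, 0], [0, 0.1, 12.2], 1], [[0, 0, 0], [0, 0.1, 12.2], 0], [[0, 0, 0], [0, 0.1, 12.2], -0.3], [[0, 0, 0], [0, 0.1, 12.2], -0.3], [[0, 0, 0], [0, 0.1, 12.2], -0.3], [[0, 0, 0], [0, 0.1, 12.2], -0.3], [[0, 0, 0], [0, 0.1, 12.2], -0.3], [[0, 0, 0], [0, 0.1, 12.2], -0.3]]' --force 30

```text
time: 7.78
tcp_pos: [0.4454, -0.1373, 0.0377]
orientation: [3.139, -0.0, 1.396]
force: [0.2, 0.1, 7.3]
width: 0.528
finger_force: 30.9
```

```bash
python3 rel.py 0.445,-0.137,0.17,80 0.622,-0.073,0.17,83.5
```

```text
t 7.78 p [ 0.4454 -0.1373  0.0377] rpy [179.8  -0.   80. ] w 0.53 j [ 0.2   0.86  0.01  2.18 -0.06  0.1   0.09]
0.445,-0.137,0.17,80 turn [ 0.2 -0.   0. ] shift [ 2.000e-02 -1.000e-02 -1.323e+01]
0.622,-0.073,0.17,83.5 turn [ 0.2 -0.  -3.5] shift [  9.4   16.31 -13.18]
```

>>> send_rows --moves '[[[0, 0, 0], [0, 0, -3], -0.3], [[0, 0, 0], [0, 0, -6], -0.3], [[0, 0, 0], [0, 0, -9.5], -0.3], [[0, 0, 0], [0, 0, -13.2], -0.3], [[0, 0, -1], [1.5, 2.5, -13.2], -0.3], [[0, 0, -2], [3.5, 6, -13.2], -0.3], [[0, 0, -3], [5.5, 9.5, -13.2], -0.3], [[0, 0, -3.5], [7.5, 13, -13.2], -0.3], [[0, 0, -3.5], [9, 15.5, -13.2], -0.3], [[0, 0, -3.5], [9.4, 16.3, -13.2], -0.3], [[0, 0, -3.5], [9.4, 16.3, -13.2], -0.3], [[0, 0, -3.5], [9.4, 16.3, -13.2], -0.3]]'

```text
time: 8.78
tcp_pos: [0.6202, -0.0731, 0.1683]
orientation: [-3.14, 0.0, 1.458]
force: [-0.6, -0.6, -1.3]
width: 0.529
finger_force: 31.8
```

```bash
python3 rel.py 0.622,-0.073,0.044,83.5
```

```text
t 8.78 p [ 0.6202 -0.0731  0.1683] rpy [-179.9    0.    83.5] w 0.53 j [ 0.01  0.76  0.06  1.63 -0.06  0.75 -0.01]
0.622,-0.073,0.044,83.5 turn [-0.1  0.   0. ] shift [ 0.03  0.19 12.43]
```

>>> send_rows --moves '[[[0, 0, 0], [0, 0.2, 3], -0.3], [[0, 0, 0], [0, 0.2, 6], -0.3], [[0, 0, 0], [0, 0.2, 9], -0.3], [[0, 0, 0], [0, 0.2, 11], -0.3], [[0, 0, 0], [0, 0.2, 11.8], -0.3], [[0, 0, 0], [0, 0.2, 12], -0.3], [[0, 0, 0], [0, 0.2, 12.2], -0.3], [[0, 0, 0], [0, 0.2, 12.3], -0.3], [[0, 0, 0], [0, 0.2, 12.4], -0.3], [[0, 0, 0], [0, 0.2, 12.5], -0.3], [[0, 0, 0], [0, 0.2, 12.6], -0.3], [[0, 0, 0], [0, 0.2, 12.6], -0.3]]'

```text
time: 9.78
tcp_pos: [0.6236, -0.0732, 0.0428]
orientation: [3.141, -0.0, 1.457]
force: [-0.1, 0.0, -0.3]
width: 0.527
finger_force: 32.1
```

Just touching. A millimetre more, then release.

>>> send_rows --moves '[[[0, 0, 0], [0, 0, 0.05], -0.3], [[0, 0, 0], [0, 0, 0.1], -0.3], [[0, 0, 0], [0, 0, 0.1], 0.2], [[0, 0, 0], [0, 0, 0.1], 0.5], [[0, 0, 0], [0, 0, 0.1], 0.7], [[0, 0, 0], [0, 0, 0.1], 0.7], [[0, 0, 0], [0, 0, -2], 0.7], [[0, 0, 0], [0, 0, -5], 0.7], [[0, 0, 0], [0, 0, -8.5], 0.7], [[0, 0, 0], [0, 0, -12], 0.7], [[0, 0, 0], [0, 0, -12], 1], [[0, 0, 0], [0, 0, -12], 1]]'

```text
time: 10.78
tcp_pos: [0.6248, -0.0734, 0.1645]
orientation: [3.137, -0.0, 1.457]
force: [0.3, 0.8, -0.1]
width: 0.998
finger_force: 0.0
```

```bash
python3 rel.py 0.668,-0.2167,0.15,135
```

```text
t 10.78 p [ 0.6248 -0.0734  0.1645] rpy [179.7  -0.   83.5] w 1.0 j [ 0.01  0.77  0.06  1.63 -0.06  0.74 -0.01]
0.668,-0.2167,0.15,135 turn [  0.3   0.1 -51.5] shift [-13.75   5.91   1.48]
```

>>> send_rows --moves '[[[0, 0, -6], [-3, 1.5, 0], 1], [[0, 0, -12], [-6, 3, 0], 1], [[0, 0, -18], [-9, 4.5, 0], 1], [[0, 0, -24], [-12, 5.5, 0], 1], [[0, 0, -30], [-13.7, 5.9, 0.5], 1], [[0, 0, -36], [-13.7, 5.9, 1], 1], [[0, 0, -42], [-13.7, 5.9, 1.5], 1], [[0, 0, -48], [-13.7, 5.9, 1.5], 1], [[0, 0, -51.5], [-13.7, 5.9, 1.5], 1], [[0, 0, -51.5], [-13.7, 5.9, 1.5], 1], [[0, 0, -51.5], [-13.7, 5.9, 1.5], 1]]'

```text
time: 11.7
tcp_pos: [0.6653, -0.2157, 0.1456]
orientation: [-3.141, -0.003, 2.354]
force: [0.2, -0.1, 0.4]
width: 1.003
finger_force: 0.0
```

```bash
python3 rel.py 0.668,-0.2167,0.015,135; python3 - <<'E'
from cell import vision; import cv2
g=vision.get_image("wrist"); cv2.imwrite("pics/w3.png",g["frame"][:,:,::-1])
E
```

```text
t 11.7 p [ 0.6653 -0.2157  0.1456] rpy [-179.9   -0.2  134.9] w 1.0 j [ 0.35  0.89 -0.21  1.38  0.21  0.89  0.87]
0.668,-0.2167,0.015,135 turn [-0.1 -0.2 -0.1] shift [-0.29  0.13 13.06]
```

View pics/w3.png

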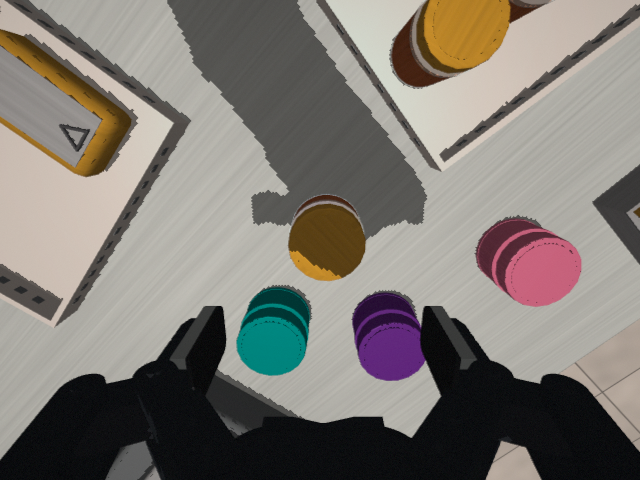

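Squat (golden) lid at (327,238) lies between the fingers. Turquoise (273,345) and purple (390,336) are clear of the finger paths, with about 30 mm to spare. Quick check by wrist ray.

```bash
python3 - <<'E'
from cell import vision; from h import *
g=vision.get_image("wrist"); print(np.round(ray(g,(327,238),.05),4), np.round(ray(g,(328,240),.05),4))
E
python3 rel.py 0.668,-0.2167,0.015,135
```

```text
[ 0.6666 -0.2125  0.05  ] [ 0.6682 -0.213   0.05  ]
t 11.8 p [ 0.6658 -0.2158  0.1464] rpy [-1.800e+02 -1.000e-01  1.349e+02] w 1.0 j [ 0.35  0.89 -0.21  1.38  0.21  0.89  0.87]
0.668,-0.2167,0.015,135 turn [-0.  -0.1 -0.1] shift [-0.24  0.1  13.14]
```

>>> send_rows --moves '[[[0, 0, 0], [-0.1, 0.2, 4], 1], [[0, 0, 0], [-0.1, 0.2, 7], 1], [[0, 0, 0], [-0.1, 0.2, 10], 1], [[0, 0, 0], [-0.1, 0.2, 12], 1], [[0, 0, 0], [-0.1, 0.2, 13.5], 1], [[0, 0, 0], [-0.1, 0.2, 13.5], 1], [[0, 0, 0], [-0.1, 0.2, 13.5], 0.5], [[0, 0, 0], [-0.1, 0.2, 13.5], 0], [[0, 0, 0], [-0.1, 0.2, 13.5], 0], [[0, 0, 0], [-0.1, 0.2, 13.5], 0], [[0, 0, 0], [-0.1, 0.2, 13.5], 0], [[0, 0, 0], [-0.1, 0.2, 13.5], 0]]' --force 30

```text
time: 12.8
tcp_pos: [0.67, -0.2157, 0.0144]
orientation: [3.14, 0.003, 2.356]
force: [-0.1, 0.3, 6.2]
width: 0.687
finger_force: 33.2
```

```bash
python3 rel.py 0.668,-0.2167,0.17,135 0.57,0.1,0.17,135 0.485,0.325,0.17,135
```

```text
t 12.8 p [ 0.67   -0.2157  0.0144] rpy [179.9   0.2 135. ] w 0.69 j [ 0.33  1.06 -0.18  1.42  0.25  0.67  0.83]
0.668,-0.2167,0.17,135 turn [ 0.1  0.2 -0. ] shift [  0.02  -0.18 -15.56]
0.57,0.1,0.17,135 turn [ 0.1  0.2 -0. ] shift [ 29.35  15.27 -15.62]
0.485,0.325,0.17,135 turn [ 0.1  0.2 -0. ] shift [ 51.27  25.17 -15.68]
```

>>> send_rows --moves '[[[0, 0, 0], [0, 0, -3], 0], [[0, 0, 0], [0, 0, -6.5], 0], [[0, 0, 0], [0, 0, -10], 0], [[0, 0, 0], [0, 0, -13], 0], [[0, 0, 0], [0, 0, -15.6], 0], [[0, 0, 0], [2, 1, -15.6], 0], [[0, 0, 0], [5, 2.5, -15.6], 0], [[0, 0, 0], [8.5, 4.2, -15.6], 0], [[0, 0, 0], [12, 6, -15.6], 0], [[0, 0, 0], [15.5, 7.7, -15.6], 0], [[0, 0, 0], [19, 9.5, -15.6], 0], [[0, 0, 0], [22.5, 11.2, -15.6], 0]]'

```text
time: 13.8
tcp_pos: [0.5875, 0.0247, 0.1686]
orientation: [3.141, -0.0, 2.356]
force: [0.9, 0.4, -1.9]
width: 0.687
finger_force: 33.5
```

```bash
python3 rel.py 0.485,0.325,0.15,135
```

```text
t 13.8 p [0.5875 0.0247 0.1686] rpy [180.  -0. 135.] w 0.69 j [-0.02  0.72 -0.18  1.74  0.18  0.69  0.49]
0.485,0.325,0.15,135 turn [ 0. -0. -0.] shift [28.49 13.98  1.87]
```

>>> send_rows --moves '[[[0, 0, 0], [3.5, 1.7, 0], 0], [[0, 0, 0], [7, 3.4, 0], 0], [[0, 0, 0], [10.5, 5.1, 0], 0], [[0, 0, 0], [14, 6.8, 0], 0], [[0, 0, 0], [17.5, 8.5, 0.5], 0], [[0, 0, 0], [21, 10.2, 1], 0], [[0, 0, 0], [24.5, 11.9, 1.9], 0], [[0, 0, 0], [27, 13.2, 1.9], 0], [[0, 0, 0], [28, 13.8, 1.9], 0], [[0, 0, 0], [28, 13.8, 1.9], 0], [[0, 0, 0], [28, 13.8, 1.9], 0], [[0, 0, 0], [28, 13.8, 1.9], 0]]'

```text
time: 14.8
tcp_pos: [0.4893, 0.3159, 0.1495]
orientation: [-3.141, 0.002, 2.353]
force: [0.2, -0.2, -2.5]
width: 0.688
finger_force: 33.4
```

```bash
python3 rel.py 0.485,0.325,0.023,135
```

```text
t 14.8 p [0.4893 0.3159 0.1495] rpy [-1.799e+02  1.000e-01  1.348e+02] w 0.69 j [-0.59  0.74 -0.11  1.78  0.12  0.63  0.01]
0.485,0.325,0.023,135 turn [-0.1  0.1 -0.2] shift [ 0.97  0.35 12.64]
```

>>> send_rows --moves '[[[0, 0, 0], [0.5, 0.1, 3], 0], [[0, 0, 0], [0.5, 0.1, 6], 0], [[0, 0, 0], [0.5, 0.1, 9], 0], [[0, 0, 0], [0.5, 0.1, 11], 0], [[0, 0, 0], [0.5, 0.1, 12], 0], [[0, 0, 0], [0.5, 0.1, 12.3], 0], [[0, 0, 0], [0.5, 0.1, 12.5], 0], [[0, 0, 0], [0.5, 0.1, 12.6], 0], [[0, 0, 0], [0.5, 0.1, 12.7], 0], [[0, 0, 0], [0.5, 0.1, 12.8], 0], [[0, 0, 0], [0.5, 0.1, 12.8], 0]]'

```text
time: 15.72
tcp_pos: [0.4857, 0.3231, 0.022]
orientation: [3.14, 0.0, 2.356]
force: [-0.0, -0.3, -1.5]
width: 0.687
finger_force: 33.4
```

>>> send_rows --moves '[[[0, 0, 0], [0, 0, 0.1], 0], [[0, 0, 0], [0, 0, 0.15], 0], [[0, 0, 0], [0, 0, 0.2], 0], [[0, 0, 0], [0, 0, 0.25], 0], [[0, 0, 0], [0, 0, 0.25], 0]]'

```text
time: 16.13
tcp_pos: [0.4853, 0.323, 0.0194]
orientation: [3.141, 0.0, 2.356]
force: [-1.6, -1.2, 4.5]
width: 0.686
finger_force: 34.0
```

Contact. Release and rise.

>>> send_rows --moves '[[[0, 0, 0], [0, 0, 0.25], 0.5], [[0, 0, 0], [0, 0, 0.25], 0.7], [[0, 0, 0], [0, 0, 0.25], 0.8], [[0, 0, 0], [0, 0, 0.25], 0.8], [[0, 0, 0], [0, 0, 0], 0.8], [[0, 0, 0], [0, 0, -2], 0.8], [[0, 0, 0], [0, 0, -5], 0.8], [[0, 0, 0], [0, 0, -8.5], 0.8], [[0, 0, 0], [0, 0, -12], 1], [[0, 0, 0], [0, 0, -14], 1], [[0, 0, 0], [0, 0, -14], 1]]'

```text
time: 17.05
tcp_pos: [0.4879, 0.3247, 0.1638]
orientation: [3.132, 0.001, 2.356]
force: [0.8, 0.3, 0.3]
width: 0.999
finger_force: 0.0
```

```bash
python3 rel.py 0.652,0.2147,0.16,50 0.652,0.2147,0.16,-2.6
```

```text
t 17.05 p [0.4879 0.3247 0.1638] rpy [1.795e+02 1.000e-01 1.350e+02] w 1.0 j [-0.6   0.72 -0.11  1.76  0.12  0.66  0.  ]
0.652,0.2147,0.16,50 turn [ 0.5 -0.3 85. ] shift [-19.38   3.83   0.44]
0.652,0.2147,0.16,-2.6 turn [  0.3  -0.6 137.6] shift [-19.38   3.83   0.44]
```

>>> send_rows --moves '[[[0, 0, 7], [-3, 0.6, 0], 1], [[0, 0, 14], [-6, 1.2, 0], 1], [[0, 0, 21], [-9, 1.8, 0], 1], [[0, 0, 28], [-12, 2.4, 0], 1], [[0, 0, 35], [-15, 3, 0], 1], [[0, 0, 42], [-17, 3.4, 0], 1], [[0, 0, 49], [-18.5, 3.7, 0], 1], [[0, 0, 56], [-19.3, 3.8, 0], 1], [[0, 0, 63], [-19.3, 3.8, 0], 1], [[0, 0, 70], [-19.3, 3.8, 0], 1], [[0, 0, 77], [-19.3, 3.8, 0], 1], [[0, 0, 84], [-19.3, 3.8, 0], 1]]'

```text
time: 18.05
tcp_pos: [0.648, 0.213, 0.1578]
orientation: [-3.141, 0.001, 0.884]
force: [-0.9, 0.1, -0.5]
width: 1.002
finger_force: 0.0
```

```bash
python3 rel.py 0.652,0.2147,0.15,-2.6
```

```text
t 18.05 p [0.648  0.213  0.1578] rpy [-1.799e+02  1.000e-01  5.060e+01] w 1.0 j [-0.52  0.87  0.28  1.45 -0.28  0.86 -0.84]
0.652,0.2147,0.15,-2.6 turn [-0.   0.1 53.2] shift [0.38 0.2  0.78]
```

>>> send_rows --moves '[[[0, 0, 7], [0.2, 0.1, 0.5], 1], [[0, 0, 14], [0.2, 0.1, 0.5], 1], [[0, 0, 21], [0.2, 0.1, 0.5], 1], [[0, 0, 28], [0.2, 0.1, 0.5], 1], [[0, 0, 35], [0.2, 0.1, 0.5], 1], [[0, 0, 42], [0.2, 0.1, 0.5], 1], [[0, 0, 49], [0.2, 0.1, 0.5], 1], [[0, 0, 52.5], [0.2, 0.1, 0.5], 1], [[0, 0, 52.5], [0.2, 0.1, 0.5], 1], [[0, 0, 52.5], [0.2, 0.1, 0.5], 1]]'

```text
time: 18.88
tcp_pos: [0.6501, 0.2141, 0.153]
orientation: [3.141, 0.001, -0.024]
force: [0.8, -0.2, -0.5]
width: 0.998
finger_force: 0.0
```

```bash
python3 rel.py 0.652,0.2147,0.003,-2.6; python3 - <<'E'
from cell import vision; from h import *
g=vision.get_image("wrist"); cv2.imwrite("pics/w4.png",g["frame"][:,:,::-1])
for c in blobs(g,(12,110,60),(30,255,255),800):
    r=cv2.minAreaRect(c); print(np.round(r[0]),np.round(r[1]),round(r[2]),np.round(ray(g,r[0],.025),4))
E
```

```text
t 18.88 p [0.6501 0.2141 0.153 ] rpy [ 1.8e+02  1.0e-01 -1.4e+00] w 1.0 j [-0.64  0.92  0.53  1.46 -0.53  0.91 -1.54]
0.652,0.2147,0.003,-2.6 turn [0.  0.1 1.2] shift [ 0.2  -0.07 15.  ]
[226. 403.] [54. 28.] 54 [0.4721 0.3134 0.025 ]
[571. 256.] [80. 67.] 14 [0.6214 0.0026 0.025 ]
[318. 220.] [ 72. 113.] 1 [0.6585 0.2168 0.025 ]
```

View pics/w4.png

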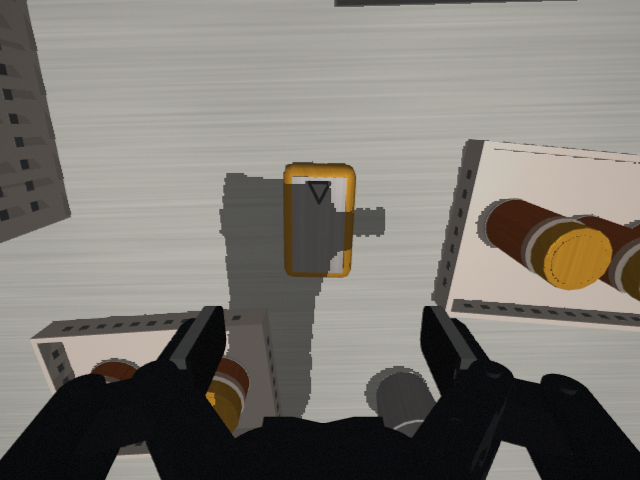

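The wrist view has the loose tin at (318,220), centred between the fingers and nearly aligned. Neighbours are well clear. Descend gently.

>>> send_rows --moves '[[[0, 0, 0], [0.2, -0.1, 4], 1], [[0, 0, 0.5], [0.3, -0.1, 7], 1], [[0, 0, 1], [0.3, -0.1, 10], 1], [[0, 0, 1], [0.3, -0.1, 12.5], 1], [[0, 0, 1], [0.3, -0.1, 14], 1], [[0, 0, 1], [0.3, -0.1, 14.8], 1], [[0, 0, 1], [0.3, -0.1, 14.8], 1], [[0, 0, 1], [0.3, -0.1, 14.8], 0.5], [[0, 0, 1], [0.3, -0.1, 14.8], 0], [[0, 0, 1], [0.3, -0.1, 14.8], 0], [[0, 0, 1], [0.3, -0.1, 14.8], 0], [[0, 0, 1], [0.3, -0.1, 14.8], 0]]' --force 30

```text
time: 19.93
tcp_pos: [0.6552, 0.2155, 0.008]
orientation: [-3.14, -0.003, -0.043]
force: [-0.5, -0.3, 6.2]
width: 0.673
finger_force: 33.9
```

```bash
python3 rel.py 0.654,0.2147,0.16,-2.6 0.477,-0.392,0.16,7.2
```

```text
t 19.93 p [0.6552 0.2155 0.008 ] rpy [-179.9   -0.2   -2.5] w 0.67 j [-0.59  1.11  0.43  1.49 -0.63  0.68 -1.49]
0.654,0.2147,0.16,-2.6 turn [-0.1 -0.2  0.1] shift [ -0.07   0.06 -15.21]
0.477,-0.392,0.16,7.2 turn [-0.1 -0.2 -9.7] shift [-15.12  61.44 -15.33]
```

>>> send_rows --moves '[[[0, 0, 0], [0, 0, -2.5], 0], [[0, 0, 0], [0, 0, -5.5], 0], [[0, 0, 0], [0, 0, -9], 0], [[0, 0, 0], [0, 0, -12.5], 0], [[0, 0, 0], [0, 0, -15.2], 0], [[0, 0, 0], [0, 0, -15.2], 0], [[0, 0, 0], [-0.5, 2, -15.2], 0], [[0, 0, 0], [-1.2, 5, -15.2], 0], [[0, 0, -1], [-2.1, 8.5, -15.2], 0], [[0, 0, -2], [-3, 12, -15.2], 0], [[0, 0, -3], [-3.8, 15.5, -15.2], 0], [[0, 0, -3], [-4.7, 19, -15.2], 0]]'

```text
time: 20.93
tcp_pos: [0.5974, 0.026, 0.1575]
orientation: [-3.142, 0.0, 0.01]
force: [1.4, -0.5, -1.5]
width: 0.67
finger_force: 33.1
```

```bash
python3 rel.py 0.477,-0.392,0.16,7.2
```

```text
t 20.93 p [0.5974 0.026  0.1575] rpy [-180.     0.     0.6] w 0.67 j [-0.38  0.8   0.47  1.74 -0.51  0.73 -1.21]
0.477,-0.392,0.16,7.2 turn [-0.   0.  -6.6] shift [-12.46  41.68  -0.24]
```

>>> send_rows --moves '[[[0, 0, -1], [-1, 3.5, 0], 0], [[0, 0, -2], [-2, 7, 0], 0], [[0, 0, -3], [-3.1, 10.5, 0], 0], [[0, 0, -4], [-4.2, 14, 0], 0], [[0, 0, -5], [-5.2, 17.5, 0], 0], [[0, 0, -6], [-6.3, 21, 0], 0], [[0, 0, -6.6], [-7.4, 24.5, 0], 0], [[0, 0, -6.6], [-8.4, 28, 0], 0], [[0, 0, -6.6], [-9.5, 31.5, 0], 0], [[0, 0, -6.6], [-10.5, 35, 0], 0], [[0, 0, -6.6], [-11.5, 38, 0], 0], [[0, 0, -6.6], [-12.1, 40.2, 0], 0]]'

```text
time: 21.93
tcp_pos: [0.4782, -0.3795, 0.1577]
orientation: [3.14, 0.002, 0.12]
force: [-0.2, -0.3, -1.1]
width: 0.67
finger_force: 33.1
```

>>> send_rows --moves '[[[0, 0, 0], [0, 0, 0], 0], [[0, 0, 0], [0, 0, 0], 0], [[0, 0, 0], [0, 0, 0], 0]]'

```text
time: 22.18
tcp_pos: [0.4811, -0.3743, 0.1573]
orientation: [-3.14, 0.0, 0.125]
force: [1.0, 0.8, -2.4]
width: 0.677
finger_force: 33.1
```

```bash
python3 rel.py 0.476,-0.390,0.016,7.2
```

```text
t 22.18 p [ 0.4811 -0.3743  0.1573] rpy [-179.9    0.     7.1] w 0.68 j [ 0.4   0.79  0.34  1.7  -0.37  0.72 -0.52]
0.476,-0.390,0.016,7.2 turn [-0.1  0.  -0.1] shift [-0.7   1.52 14.12]
```

>>> send_rows --moves '[[[0, 0, 0], [-0.5, 1.5, 1], 0], [[0, 0, 0], [-0.7, 1.5, 3], 0], [[0, 0, 0], [-0.7, 1.5, 6], 0], [[0, 0, 0], [-0.7, 1.5, 9], 0], [[0, 0, 0], [-0.7, 1.5, 11], 0], [[0, 0, 0], [-0.7, 1.5, 12.5], 0], [[0, 0, 0], [-0.7, 1.5, 13.2], 0], [[0, 0, 0], [-0.7, 1.5, 13.6], 0], [[0, 0, 0], [-0.7, 1.5, 13.8], 0], [[0, 0, 0], [-0.7, 1.5, 14], 0], [[0, 0, 0], [-0.7, 1.5, 14.1], 0], [[0, 0, 0], [-0.7, 1.5, 14.1], 0]]'

```text
time: 23.18
tcp_pos: [0.4763, -0.3917, 0.0175]
orientation: [3.141, -0.001, 0.124]
force: [0.6, -0.8, -1.2]
width: 0.671
finger_force: 33.0
```

>>> send_rows --moves '[[[0, 0, 0], [0, 0, 0.1], 0], [[0, 0, 0], [0, 0, 0.2], 0], [[0, 0, 0], [0, 0, 0.3], 0], [[0, 0, 0], [0, 0, 0.4], 0], [[0, 0, 0], [0, 0, 0.45], 0], [[0, 0, 0], [0, 0, 0.45], 0]]'

```text
time: 23.68
tcp_pos: [0.4759, -0.3915, 0.0129]
orientation: [-3.141, -0.0, 0.124]
force: [-1.8, 0.9, 3.9]
width: 0.672
finger_force: 33.7
```

Contact. Release and rise.

>>> send_rows --moves '[[[0, 0, 0], [0, 0, 0.45], 0.45], [[0, 0, 0], [0, 0, 0.45], 0.6], [[0, 0, 0], [0, 0, 0.45], 0.65], [[0, 0, 0], [0, 0, 0.45], 0.65], [[0, 0, 0], [0, 0, 0.2], 0.65], [[0, 0, 0], [0, 0, -1.5], 0.65], [[0, 0, 0], [0, 0, -4], 0.65], [[0, 0, 0], [0, 0, -8], 0.65], [[0, 0, 0], [0, 0, -12], 0.65], [[0, 0, 0], [0, 0, -16], 0.65], [[0, 0, 0], [0, 0, -18], 0.65], [[0, 0, 0], [0, 0, -18], 0.65]]'

```text
time: 24.68
tcp_pos: [0.4781, -0.3942, 0.1981]
orientation: [3.134, -0.007, 0.124]
force: [0.3, 0.3, -0.1]
width: 0.826
finger_force: 0.0
```

```bash
python3 - <<'E'
from cell import vision,env; import cv2
for n in("side","wrist"):
    g=vision.get_image(n); cv2.imwrite(f"pics/{n}9.png",g["frame"][:,:,::-1])
E
```

```text
(no output)
```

View pics/side9.png

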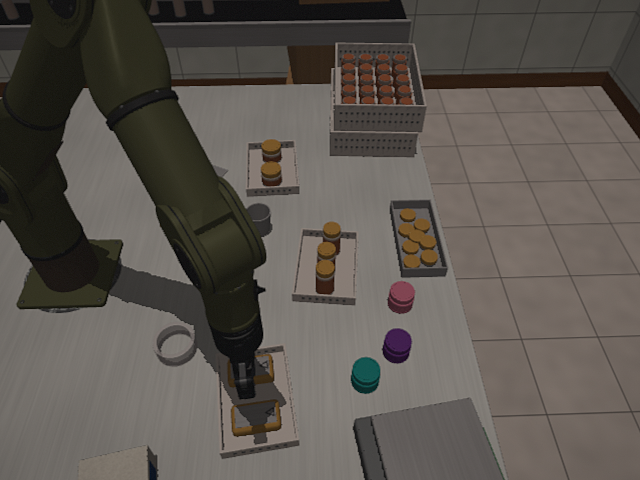

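View pics/wrist9.png

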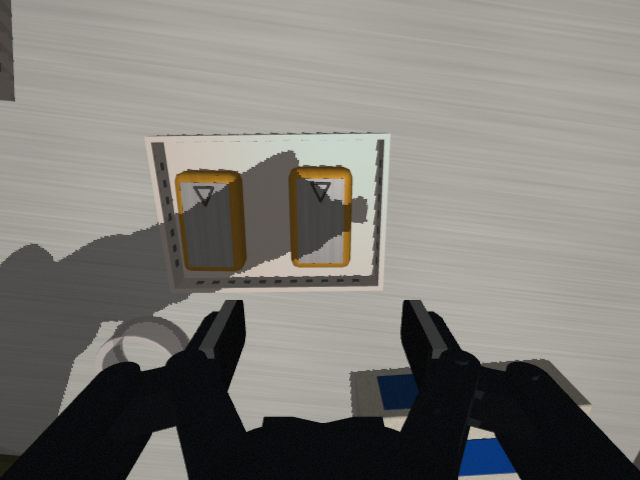

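The side view shows two squat jars in the squat tray (271,148 and 271,172) and three tall jars standing in the tall tray (332,237 to 325,275). The wrist view shows both tins flat in the tin tray (210,220 and 321,217). The samples are in place and the coloured look-alikes are untouched. Hand in.

```bash
python3 -c "
from cell import env
print(env.close_job())"
```

```text
the job is handed in; nothing more can be done
None
```

Job handed in at about 25 s: both tall jars, the squat jar and the tin are in their matching trays, set down gently, with the samples and coloured look-alikes left in place in the final camera views (no verdict was returned).

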